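# Turn and dock a mini solar panel for a lamp test

## Task

The square mini solar panel lies on the plywood test board with its brass contacts facing sideways. Keeping it flat on the board, turn it a quarter turn by pushing it round the fixed steel corner post, then slide it fully home against the guide rail and the black contact block so that its brass contacts are at the block. Then push the lamp switch lever right over to its on side, and leave the other things on the table where they are.

Things in the scene. Friction and masses are not known exactly. Their poses are not given: they have to be found in the camera images.
- board: the test board, fixed: a plywood plate 330 x 240 x 12 mm on the table (top face 12 mm above the table), from x = -175 to +155 and y = -70 to +170 mm of its origin. Origin on the table under the axis of the post; x runs from the post along the guide rail to the contact block, y from the rail over to the panel's docking place, z up
- post: the fixed upright steel corner post at the near end of the guide rail, 20 mm diameter, 45 mm high above the board; origin on its axis at the board's top face, axes as the board's
- rail_face (a point): middle of the guiding face of the fixed aluminium guide rail (18 mm wide, 20 mm high above the board, from the post to x = 130 mm of the board). The face looks to the board's +y and lies at y = +10 mm, flush with the post's side; axes as the board's
- block_face (a point): middle of the stop face of the fixed black contact block (28 mm high above the board, y = 10 to 135 mm of the board). The face looks to the board's -x and lies at x = +120 mm; two thin brass fingers reach from it over the docked panel's edge without touching it; axes as the board's
- home (a point): the point on the board where the panel's centre is when it is fully home, touching both rail and block: x = +70, y = +60 mm from the board's origin, 20 mm above the table; axes as the board's
- panel_center (a point): centre, half-way up, of the square panel, loose: 100 x 100 x 16 mm, about 0.3 kg, aluminium frame, dark cells on top. Its x axis points to the edge with the brass contacts, z up. It starts on the robot's side of the post, 3 to 25 mm short of it, x about along the board's +y, centre 15 to 35 mm to +y of the post. Docked, its x points along the board's x: a quarter turn clockwise seen from above
- panel_contacts (a point): middle of the panel's two flush brass contact pads, on its top face, 40 mm from the centre along the panel's x; axes as the panel's. The panel takes about 1 to 3 N to slide on the board
- lamp_switch_base: the lamp switch, fixed on the table left or right of the board: a grey block 70 x 50 x 25 mm with a lever on top. Origin at the centre of the block's underside; the lever swings in the block's x-z plane from -x (off) to +x (on) about an axis along y, 22 mm above the table
- lamp_switch_tip (a point): centre of the black ball, 26 mm diameter, at the end of the 80 mm switch lever (rod 10 mm thick); about 92 mm above the table at either end of the swing, 102 mm in the middle; axes turn with the lever
- lamp_switch (a joint): lever angle in rad: 0 = leaning 0.5 rad to the block's -x (off), 1.0 = leaning 0.5 rad to its +x (on, hard stop); it stays where it is left and takes about 1 N at the ball
- strip_panel: bystander: oblong framed mini solar panel 150 x 60 x 12 mm, loose on the table; origin at the centre of its underside
- multimeter: bystander: hand multimeter lying flat, grey, 140 x 75 x 42 mm over its dial; origin at the centre of its underside
- screwdriver: bystander: screwdriver lying on the table; origin below its middle
- flux_jar: bystander: lidded jar, 50 mm diameter, 60 mm high; origin at the centre of its underside
- mug: bystander: white mug, 80 mm diameter, 90 mm high, handle on its +y side; origin at the centre of its underside
- tape_spool: bystander: small copper-coloured spool, 32 mm diameter, 18 mm high, standing on the test board on the outer (-y) side of the guide rail; origin at the centre of its underside
- parts_tray: bystander: black open tray with one divider, 120 x 90 x 35 mm; origin at the centre of its underside
There are look-alikes about, which are no part of the job. What is shaped like the lamp_switch_base but orange is not meant.

How it is judged:
By the outcome, as a careful person would: the job done as asked, in the order asked, and still so for the second after the job is handed in, with the robot touching nothing.
It also fails if it takes over 72 s, if anything falls off the work surface, if the arm or the gripper's body presses on something with over 40 N, if the wrist force passes 120 N, or if a joint passes its speed limit or range.

## Robot

A 6-joint arm with a two-finger parallel gripper is mounted at the origin on the work surface. World frame = base frame: x ahead of the robot, y to its left, z up, the work surface at z = 0. Lengths are in m, angles in rad, forces in N, time in s.
With the tool pointing down it reaches from about 0.325 to 0.775 m from the base axis. Payload 9.3 kg.
Tool frame: the origin (TCP) lies on the mounting face of the last link; the fingertips stand 173 mm ahead of it and the grasp point (between the pads) lies 155 mm ahead of it (ctrl.grip_point_offset is the distance from the TCP to the grasp point, in m); z points along the fingers, y is the line along which they close (so a half turn about z gives the same grasp; the last joint's range is limited). The gripper opens to 85 mm and grips with 20 to 120 N. Pads are 22 mm wide; open, the fingers measure 114 mm over their backs; the gripper's body (76 mm by 85 mm) begins 54 mm behind the grasp point. The pads swing forward as they close: fully open they stand 13 mm farther back than shut.
Start: joints at [-1.444, 0.259, 0.021, 1.334, 0, 1.418], TCP at [0.152, -0.529, 0.405] pointing down, gripper open.
Joint ranges: [-3.04, 3.04], [-0.91, 1.82], [-1.04, 1.36], [-1.92, 1.95], [-1.52, 1.45], [-3.14, 3.14]. Speed limits (rad/s): [2.22, 2.22, 2.79, 3.14, 3.14, 3.14].

## Interface

Orientations are given as a unit quaternion [w, x, y, z].
In Python, from station import ctrl gives the robot as it stands.
- The arm moves only by the tool arm_command, never from a script. Its argument "plan" is a list that holds one entry, the list of rows, each a list of 7 numbers: the finger opening in mm, from 0 to 85.4, then the shift along the tool's x, y, z in units of 50 mm (1.0 is 50 mm), then the turn, a rotation vector about the tool's x, y, z in units of 8 degrees (1.0 is 8 degrees). In form: [[[hand, x, y, z, rx, ry, rz], ...]]. A call has 1 to 10 rows; each row shifts and turns the commanded pose from where the row before left it, along the tool's axes as they then stand; what a row does not reach is not made up. A row lasts 1/8 s, in which the tool goes at most 62.5 mm and 10.7 degrees, less where a joint would pass 70% of its speed; a pose out of reach is approached as far as the arm can. A call is refused whole if a number of a shift passes 1 or a number of a turn 1, either way. A call with a gripper value outside its range is refused whole. The fingers move at their own pace and stop on an object; "force" is the grip in N (left out, the last holds). Time passes only in rows, so rows that do not move let the fingers close. It gives the time, the measured TCP pose, the force, the opening and the grip force at its end, in the units of the state.
- ctrl.sense(): the state, without advancing time (a new reading comes with each control period).
- ctrl.get_image(name): name is "scene" or "top" or "wrist"; returns the picture (384x512x3 uint8, red, green, blue); there is no depth.
- ctrl.calibration(name): a dict with "mtx" (3x3 intrinsics, pixels), "rvec" (rotation vector, rad) and "tvec" (3), from world to camera coordinates, as OpenCV has them. Camera axes: x right, y down, z forward; pixel columns grow to the right and rows downward; lengths in m; the calibration is good to about 2 mm. A picture is of the moment at which its call begins: read the wrist's pose just before it. calibration takes no time and is no camera call; for the wrist camera it gives the pose at the moment of the call.
- ctrl.finish_job(): hands the job in; it is judged then, once.
The state is a dict: "t": time; "joint_positions": joint angles; "joint_vel": joint speeds; "joint_efforts": joint torques, N m; "tcp_pos": TCP position; "tool_rot": TCP orientation; "contact_force": force on the tool from outside, world axes, zero at the start; "wrist_torque": the same for the moment, N m; "finger_gap": finger opening in m; "grasp_force": force on a finger pad.
Only numpy, scipy, OpenCV 4.12 (cv2) and the standard library are available. Lean on these libraries where they do the work, as an engineer would, in place of code of your own. Each camera call takes 0.05 s, during which the arm holds its last target. There are 200 camera calls.

## Working session

There is one attempt and no reset: what is moved stays moved. The work goes in short steps, Python scripts to look and compute and a tool call to move; the robot and the scene stay as the last step left them, time stands still between calls to the robot, and variables do not carry over. Pictures are saved under pics/ and viewed, at most 10 in all, crops included, and the job is handed in when it is done.

Besides the shell and the picture viewer there is one more tool, called after ">>>" as name(argument=value, ...) on one line, values as JSON. arm_command: Moves the arm, as the interface text tells. Its arguments: {"type":"object","properties":{"plan":{"type":"array","items":{"type":"array","items":{"type":"array","items":{"type":"number"}}}},"force":{"type":"number"}},"required":["plan"]}

```bash
mkdir -p pics
cat > h.py <<'E'
import numpy as np, cv2
from station import ctrl
def snap(cam,fn,crop=None,scale=1):
    im=cv2.cvtColor(np.asarray(ctrl.get_image(cam)),cv2.COLOR_RGB2BGR)
    if crop: x0,y0,x1,y1=crop; im=im[y0:y1,x0:x1]
    if scale!=1: im=cv2.resize(im,None,fx=scale,fy=scale,interpolation=cv2.INTER_CUBIC)
    cv2.imwrite('pics/'+fn,im)
def cal(cam):
    c=ctrl.calibration(cam); return np.array(c['mtx'],float),np.array(c['rvec'],float).reshape(3,1),np.array(c['tvec'],float).reshape(3,1)
def px2w(cam,pts,z):
    K,r,t=cal(cam); R=cv2.Rodrigues(r)[0]; C=(-R.T@t).ravel(); out=[]
    for u,v in pts:
        d=R.T@np.linalg.inv(K)@np.array([u,v,1.]); out.append(C+d*(z-C[2])/d[2])
    return np.array(out)
def w2px(cam,P):
    K,r,t=cal(cam); return cv2.projectPoints(np.array(P,float).reshape(-1,3),r,t,K,None)[0].reshape(-1,2)
E
python3 - <<'E'
from h import *
snap('top','top0.png',scale=1.5); snap('scene','scene0.png',scale=1.5)
s=ctrl.sense(); print(s['t'],s['tcp_pos'],s['tool_rot'],ctrl.grip_point_offset)
E
```

```text
0.1 [ 0.15187344 -0.52856992  0.4041291 ] [-6.04983238e-04  9.90229979e-01  1.39442546e-01 -8.52305752e-06] 0.1547
```

View pics/top0.png

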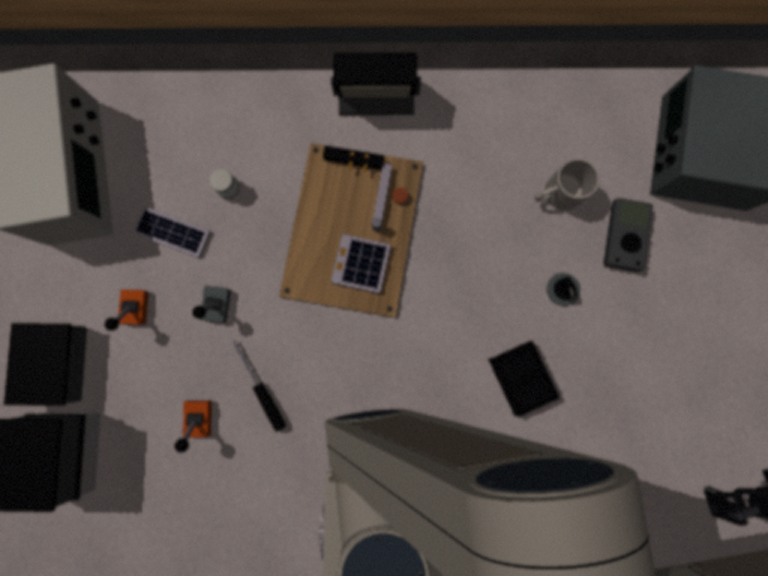

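View pics/scene0.png

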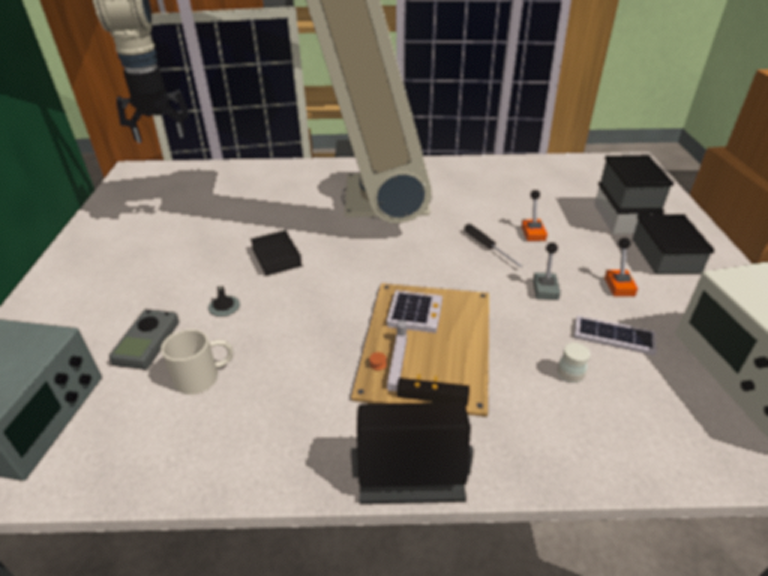

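The top view shows the board at about (355,230) with the contact block at its far end, the panel at (362,263) and the rail at (383,197). Candidates for the switch are the grey block at (214,303), the orange blocks at (133,307) and (197,418), and a round dark stand at (565,289). By the description I choose the grey one. The strip panel at (173,232) could be taken for the square panel, which is the one on the board. I'll check both choices in one close crop.

Run:
```python
from h import *
snap('top','top1.png',crop=(120,90,290,217),scale=4.7)
```

```text
(no output)
```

View pics/top1.png

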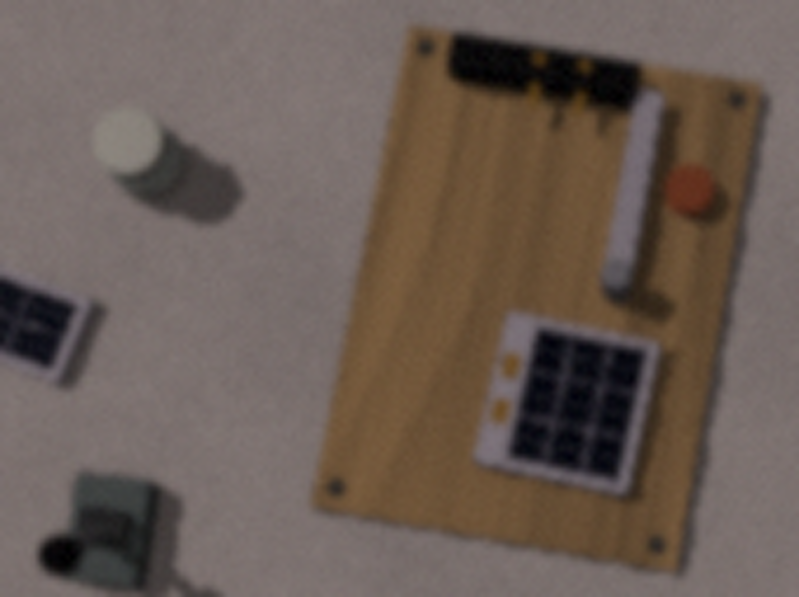

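The crop shows the board corners at (412,28), (764,88), (684,574) and (315,508), the panel corners at (508,312), (660,342), (628,495) and (476,464), and the grey switch block around (115,530) with its ball at (62,553). The brass contacts are on the left side at (505,388).

```bash
cat >> h.py <<'E'
def fit(local,world):
    l=np.array(local,float);w=np.array(world)[:,:2];lm=l.mean(0);wm=w.mean(0)
    a=(l-lm);b=(w-wm);th=np.arctan2((a[:,0]*b[:,1]-a[:,1]*b[:,0]).sum(),(a*b).sum())
    R=np.array([[np.cos(th),-np.sin(th)],[np.sin(th),np.cos(th)]]);t=wm-R@lm
    return th,t,np.linalg.norm((l@R.T+t)-w,axis=1)
E
python3 - <<'E'
from h import *
np.set_printoptions(precision=4,suppress=True)
c=lambda P:[(120+u/4.7,90+v/4.7) for u,v in P]
b=px2w('top',c([(412,28),(764,88),(684,574),(315,508)]),.012)
th,t,e=fit([(.155,.17),(.155,-.07),(-.175,-.07),(-.175,.17)],b); print('board',th,t,e)
R=np.array([[np.cos(th),-np.sin(th)],[np.sin(th),np.cos(th)]])
p=px2w('top',c([(508,312),(660,342),(628,495),(476,464)]),.028)
tp,tt,e=fit([(.05,.05),(.05,-.05),(-.05,-.05),(-.05,.05)],p); print('panel',tp,tt,e,'board frame',R.T@(tt-t),tp-th)
print('post',px2w('top',c([(620,272)]),.057)[:,:2])
print('block top',px2w('top',c([(80,473),(155,480),(145,588),(75,582)]),.025)[:,:2])
print('ball',px2w('top',c([(62,553)]),.092))
print('home',R@[.07,.06]+t,'spool',px2w('top',c([(690,190)]),.03))
E
```

```text
board -0.16930524125293467 [0.5952 0.0115] [0.0011 0.003  0.0016 0.0021]
panel -0.19613942632954345 [0.5199 0.0453] [0.0003 0.0003 0.0007 0.0008] board frame [-0.0799  0.0206] -0.026834185076608785
post [[0.5982 0.0121]]
block top [[0.474  0.3571]
 [0.4697 0.3087]
 [0.4009 0.3122]
 [0.4044 0.3569]]
ball [[0.4178 0.3432 0.092 ]]
home [0.6744 0.0589] spool [[ 0.6591 -0.0324  0.03  ]]
```

```bash
cat > sim.py <<'E'
import numpy as np
from scipy.optimize import minimize
H=50.;K=38.;RF=12.
def sd(q):  # signed dist + normal of square, local
    d=np.abs(q)-H
    if (d>0).any():
        m=np.maximum(d,0);n=np.linalg.norm(m);return n,np.sign(q)*m/n
    i=d.argmax();n=np.zeros(2);n[i]=np.sign(q[i]) or 1;return d[i],n
def run(state,path,step=1.0,post=True):
    x=np.array(state,float)
    for a,b in zip(path[:-1],path[1:]):
        a=np.array(a,float);b=np.array(b,float);n=max(1,int(np.linalg.norm(b-a)/step))
        for i in range(1,n+1):
            f=a+(b-a)*i/n
            for _ in range(2):
                c,s=np.cos(x[2]),np.sin(x[2]);R=np.array([[c,-s],[s,c]])
                G=[];h=[]
                for p,r in ((f,RF),(np.zeros(2),10.)):
                    q=R.T@(p-x[:2]);d,nl=sd(q);cp=q-nl*d
                    if d<r+3:
                        nw=R@nl;rw=R@cp;G.append([nw[0],nw[1],(-nw[0]*rw[1]+nw[1]*rw[0])/K]);h.append(d-r)
                for l in ((H,H),(H,-H),(-H,H),(-H,-H)):   # rail y>=10 and block
                    rw=R@np.array(l);w=x[:2]+rw
                    if w[0]>0 and w[1]<13 : G.append([0,-1,-rw[0]/K]);h.append(w[1]-10)
                    if w[0]>117: G.append([1,0,-rw[1]/K]);h.append(120-w[0])
                G=np.array(G).reshape(-1,3);h=np.array(h)
                if len(h)==0 or (h>=0).all(): break
                r=minimize(lambda u:u@u,np.zeros(3),jac=lambda u:2*u,method='SLSQP',constraints={'type':'ineq','fun':lambda u:h-G@u,'jac':lambda u:-G})
                x+=r.x/[1,1,K]
        print('finger',b,'panel',np.round(x[:2],1),'turn',round(np.degrees(x[2]),1))
    return x
E
python3 - <<'E'
from sim import *
S=[-80,20.6,np.radians(-1.5)]
for y in (35,50,60):
    print(y);run(S,[(-150,y),(-130,y),(-110,y),(-90,y),(-70,y),(-50,y),(-30,y)])
E
```

```text
35
finger [-130.   35.] panel [-69.3  19.9] turn -6.1
finger [-110.   35.] panel [-52.4  66.2] turn -80.3
finger [-90.  35.] panel [-37.1  70.4] turn -69.3
finger [-70.  35.] panel [-22.6  77.1] turn -60.4
finger [-50.  35.] panel [-10.5  85.2] turn -52.0
finger [-30.  35.] panel [-1.4 93.3] turn -43.5
50
finger [-130.   50.] panel [-72.1  19.9] turn -9.2
finger [-110.   50.] panel [-58.8  16.4] turn -29.8
finger [-90.  50.] panel [-31.6  71.8] turn 14.3
finger [-70.  50.] panel [-13.8  77.2] turn 19.4
finger [-50.  50.] panel [ 2.6 83.8] turn 25.0
finger [-30.  50.] panel [17.2 91.6] turn 31.5
60
finger [-130.   60.] panel [-73.9  20. ] turn -9.7
finger [-110.   60.] panel [-61.2  16.3] turn -23.1
finger [-90.  60.] panel [-69.7   0.5] turn 28.2
finger [-70.  60.] panel [-66.5  -6. ] turn 23.4
finger [-50.  60.] panel [-64.9 -10.2] turn 18.2
finger [-30.  60.] panel [-64.3 -12.5] turn 14.1
```

```bash
sed -i "s/                x+=r.x/                if np.linalg.norm(r.x)>6: print('BIG',r.message,f,x,G,h); return x\n                x+=r.x/" sim.py
python3 - <<'E'
from sim import *
S=[-80,20.6,np.radians(-1.5)]
for y in (35,50):
    print(y);run(S,[(-150,y),(-130,y),(-120,y),(-110,y),(-100,y),(-90,y),(-70,y),(-50,y),(-30,y)])
E
```

```text
35
finger [-130.   35.] panel [-69.3  19.9] turn -6.1
finger [-120.   35.] panel [-59.8  18.7] turn -9.0
BIG Optimization terminated successfully [-116.   35.] [-57.28580078  18.25038768  -0.24122587] [[-0.97104585  0.23889318  0.05890052]
 [ 0.97104585 -0.23889318  0.10623095]] [-0.9844522  -0.01296757]
50
finger [-130.   50.] panel [-72.1  19.9] turn -9.2
finger [-120.   50.] panel [-64.3  18.2] turn -15.0
BIG Optimization terminated successfully [-110.   50.] [-58.97757538  16.74095201  -0.51012191] [[-0.87268499  0.48828364  0.10819096]
 [ 0.87268499 -0.48828364 -0.37337389]] [-1.233647   -0.35682243]
```

Run:
```python
from sim import *
import io,contextlib
x=np.array([-80,20.6,np.radians(-1.5)])
u=38;f=None
for k in range(160):
    n=np.array([np.cos(x[2]),np.sin(x[2])]);l=np.array([-n[1],n[0]])
    g=x[:2]-(50+RF-1)*n+u*l
    if f is None:f=g
    with contextlib.redirect_stdout(io.StringIO()) as o: x=run(x,[g,g])
    if 'BIG' in o.getvalue(): print(o.getvalue());break
    if k%10==0: print(k,np.round(g),np.round(x[:2]),round(np.degrees(x[2])))
    if x[2]<-np.pi/2: print(k,g,x);break
```

```text
0 [-140.   60.] [-79.  21.] -2
10 [-129.   67.] [-74.  20.] -10
20 [-118.   73.] [-70.  19.] -17
30 [-105.   77.] [-65.  17.] -25
40 [-92.  80.] [-63.  16.] -37
BIG Optimization terminated successfully [-79.86913124  90.44767177] [-66.98209253  19.74460088  -0.83338125] [[-0.67237678  0.74020907  1.        ]
 [ 0.67237678 -0.74020907 -0.95539319]] [-1.         -0.34766381]
```

```bash
cat > fol.py <<'E'
from sim import *
import io,contextlib
def follow(x,u,N=260,every=15,stop=-90,tab=True):
    x=np.array(x,float)
    for k in range(N):
        n=np.array([np.cos(x[2]),np.sin(x[2])]);l=np.array([-n[1],n[0]])
        g=x[:2]-(50+RF-1)*n+u*l
        with contextlib.redirect_stdout(io.StringIO()) as o: x=run(x,[g,g])
        if 'BIG' in o.getvalue(): print('jam',g,x);break
        if tab and k%every==0: print(k,np.round(g),np.round(x[:2]),round(np.degrees(x[2])))
        if np.degrees(x[2])<stop: break
    print('end',k,np.round(g),np.round(x[:2]),np.degrees(x[2]));return x
E
python3 - <<'E'
from fol import *
for y0 in (50,60):
  for u in (20,38):
    print('y0',y0,'u',u);follow([-80,y0,-.03],u)
E
```

```text
y0 50 u 20
0 [-140.   72.] [-79.  50.] -2
15 [-124.   80.] [-68.  49.] -12
30 [-107.   86.] [-56.  45.] -21
45 [-89.  88.] [-46.  40.] -31
jam [-64.56062209 102.38341016] [-45.87311885  40.96861371  -0.95858997]
end 53 [-65. 102.] [-46.  41.] -54.92315937400314
y0 50 u 38
0 [-140.   90.] [-79.  50.] -2
15 [-123.  100.] [-72.  49.] -14
30 [-105.  107.] [-65.  46.] -25
45 [-86. 109.] [-58.  43.] -37
60 [-67. 109.] [-53.  38.] -48
jam [-48.66007709 111.10195206] [-55.3053882   42.42733861  -1.20009356]
end 68 [-49. 111.] [-55.  42.] -68.76029607829008
y0 60 u 20
0 [-140.   82.] [-79.  60.] -2
15 [-124.   90.] [-68.  59.] -12
30 [-107.   96.] [-56.  55.] -21
45 [-89.  98.] [-46.  50.] -30
60 [-65. 105.] [-39.  46.] -51
jam [-50.2062506  110.20068552] [-39.58874395  46.88979742  -1.08781377]
end 63 [-50. 110.] [-40.  47.] -62.327137792349546
y0 60 u 38
0 [-140.  100.] [-79.  60.] -2
15 [-123.  110.] [-72.  59.] -14
30 [-105.  117.] [-65.  56.] -25
45 [-86. 119.] [-58.  53.] -37
60 [-67. 119.] [-53.  48.] -48
75 [-48. 114.] [-48.  42.] -59
jam [-38.54906597 115.06452459] [-50.80728606  46.87996711  -1.27530229]
end 78 [-39. 115.] [-51.  47.] -73.06943887795536
```

```bash
python3 - <<'E'
from sim import *
x=run([-80,60,-.03],[(-155,98),(-140,100),(-123,110),(-105,117),(-86,119),(-67,119),(-48,114),(-41,112)])
for y in (65,80):
    run(x,[(-150,y),(-120,y),(-90,y),(-60,y),(-20,y),(5,y),(7,y)])
E
python3 - <<'E'
from h import *
s=ctrl.sense();th=-.1693;R=np.array([[np.cos(th),-np.sin(th)],[np.sin(th),np.cos(th)]])
p=R@[-.084,-.058]+[.5952+.0015,.0115];print(p,(p-s['tcp_pos'][:2]))
q=s['tool_rot'];a=np.arctan2(q[2],q[1])*2;print('tool x ang',a,'need tool rz units',(a-th)/np.radians(8))
E
```

```text
finger [-140.  100.] panel [-79.6  60. ] turn -2.3
finger [-123.  110.] panel [-71.8  58.9] turn -14.0
finger [-105.  117.] panel [-64.9  56.5] turn -25.1
finger [-86. 119.] panel [-58.2  52.5] turn -36.7
finger [-67. 119.] panel [-52.8  47.8] turn -47.3
finger [-48. 114.] panel [-48.2  41.6] turn -59.0
BIG Optimization terminated successfully [-44.         112.85714286] [-50.60821171  46.76480383  -1.26886632] [[-0.29736346  0.95476435  0.68322979]
 [ 0.29736346 -0.95476435 -0.90559927]] [-0.86243141 -0.30159916]
finger [-120.   65.] panel [-50.   47.6] turn -73.2
finger [-90.  65.] panel [-27.4  58.2] turn -86.0
finger [-60.  65.] panel [ 1.9 60.7] turn -90.8
finger [-20.  65.] panel [41.9 61.4] turn -91.6
finger [ 5. 65.] panel [66.9 61.5] turn -91.7
finger [ 7. 65.] panel [68.9 61.5] turn -91.2
finger [-120.   80.] panel [-47.8  49.4] turn -75.2
finger [-90.  80.] panel [-28.1  60.2] turn -90.2
finger [-60.  80.] panel [ 0.8 64.4] turn -95.4
finger [-20.  80.] panel [40.7 65.9] turn -97.2
finger [ 5. 80.] panel [66.  65.5] turn -94.8
finger [ 7. 80.] panel [68.6 65.2] turn -91.6
[ 0.50412839 -0.03151741] [0.35223834 0.49705233]
tool x ang 0.27982848462824816 need tool rz units 3.216645828538111
```

>>> arm_command(plan=[[[0,0,0,0,0,0,0.8],[0,0,0,0,0,0,0.8],[0,0,0,0,0,0,0.8],[0,0,0,0,0,0,0.82],[0,0.4,-0.85,0,0,0,0],[0,0.4,-0.85,0,0,0,0],[0,0.4,-0.85,0,0,0,0],[0,0.4,-0.85,0,0,0,0],[0,0.4,-0.85,0,0,0,0],[0,0.4,-0.85,0,0,0,0]]], force=30)

```text
t: 1.4
tcp_pos: [0.3138, -0.2962, 0.4046]
tool_rot: [-0.0, 0.996, -0.085, 0.0]
contact_force: [-0.1, 0.1, -0.1]
finger_gap: 0.0001
grasp_force: 0.0
```

>>> arm_command(plan=[[[0,0.4,-0.85,0,0,0,0],[0,0.4,-0.85,0,0,0,0],[0,0.4,-0.85,0,0,0,0],[0,0.4,-0.85,0,0,0,0],[0,0.4,-0.85,0,0,0,0],[0,0.4,-0.85,0,0,0,0],[0,0.2,-0.4,0,0,0,0],[0,0,0,0,0,0,0]]])

```text
t: 2.4
tcp_pos: [0.4884, -0.0474, 0.4042]
tool_rot: [-0.0, 0.997, -0.084, -0.0]
contact_force: [-0.1, 0.5, -0.8]
finger_gap: 0.0
grasp_force: 0.0
```

```bash
cat >> h.py <<'E'
TH=-.1693;RB=np.array([[np.cos(TH),-np.sin(TH)],[np.sin(TH),np.cos(TH)]]);OB=np.array([.5962,.0115])
def st():
    s=ctrl.sense();q=s['tool_rot'];b=RB.T@(s['tcp_pos'][:2]-OB)*1000
    print('t',round(s['t'],2),'board mm',b.round(1),'tip z mm',round(s['tcp_pos'][2]*1000-173,1),'yaw err deg',round(np.degrees(2*np.arctan2(q[2],q[1])-TH),2),'tilt',np.round([q[0],q[3]],4),'F',np.round(s['contact_force'],1),'gap',round(s['finger_gap'],4))
E
python3 -c "
from h import *
st()"
```

```text
t 2.4 board mm [-96.4 -76.2] tip z mm 231.2 yaw err deg 0.12 tilt [-0.0001 -0.0004] F [-0.1  0.5 -0.8] gap 0.0
```

>>> arm_command(plan=[[[0,0.25,-0.36,0.4,0,0,0],[0,0,0,0.9,0,0,0],[0,0,0,0.9,0,0,0],[0,0,0,0.9,0,0,0],[0,0,0,0.7,0,0,0],[0,0,0,0.3,0,0,0],[0,0,0,0.17,0,0,0],[0,0,0,0,0,0,0]]])

```text
t: 3.4
tcp_pos: [0.503, -0.0334, 0.1911]
tool_rot: [0.0, 0.996, -0.085, -0.0]
contact_force: [0.4, 0.1, 0.6]
finger_gap: -0.0005
grasp_force: 0.0
```

```bash
python3 -c "
from h import *
st();snap('scene','scene1.png',crop=(210,160,360,290),scale=4.6)"
```

```text
t 3.4 board mm [-84.3 -59.9] tip z mm 18.1 yaw err deg -0.07 tilt [ 0.     -0.0003] F [0.4 0.1 0.6] gap -0.0005
```

View pics/scene1.png

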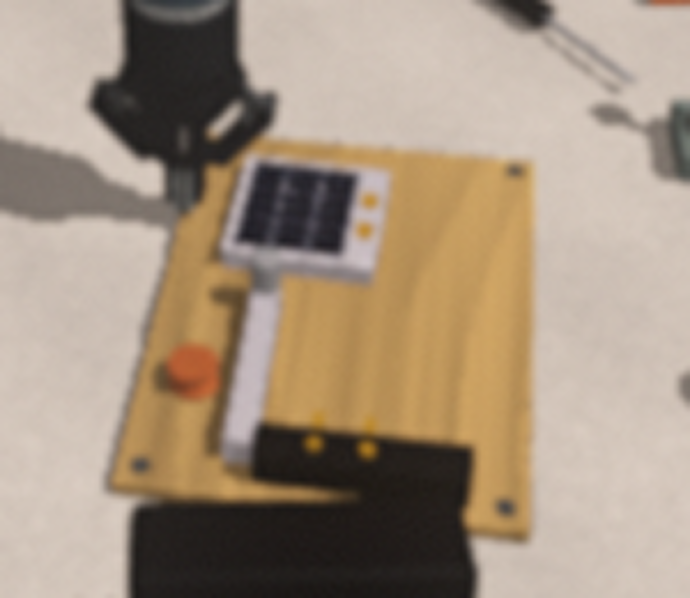

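The finger stands beside the panel's right side, at about (183,195). The panel is clear at (305,215) with its contacts at (367,215). I push it 56 mm to the board's +y.

>>> arm_command(plan=[[[0,0,-0.15,0.02,0,0,0],[0,0,-0.12,0,0,0,0],[0,0,-0.12,0,0,0,0],[0,0,-0.12,0,0,0,0],[0,0,-0.12,0,0,0,0],[0,0,-0.12,0,0,0,0],[0,0,-0.12,0,0,0,0],[0,0,-0.12,0,0,0,0],[0,0,-0.12,0,0,0,0],[0,0,0,0,0,0,0]]])

```text
t: 4.7
tcp_pos: [0.5101, 0.0076, 0.1902]
tool_rot: [-0.005, 0.997, -0.076, 0.0]
contact_force: [-0.2, -1.4, 0.7]
finger_gap: -0.0003
grasp_force: 0.3
```

```bash
python3 -c "
from h import *
st();snap('scene','scene2.png',crop=(210,160,360,290),scale=4.6)"
```

```text
t 4.7 board mm [-84.2 -18.4] tip z mm 17.2 yaw err deg 1.03 tilt [-0.0052  0.0003] F [-0.2 -1.4  0.7] gap -0.0003
```

View pics/scene2.png

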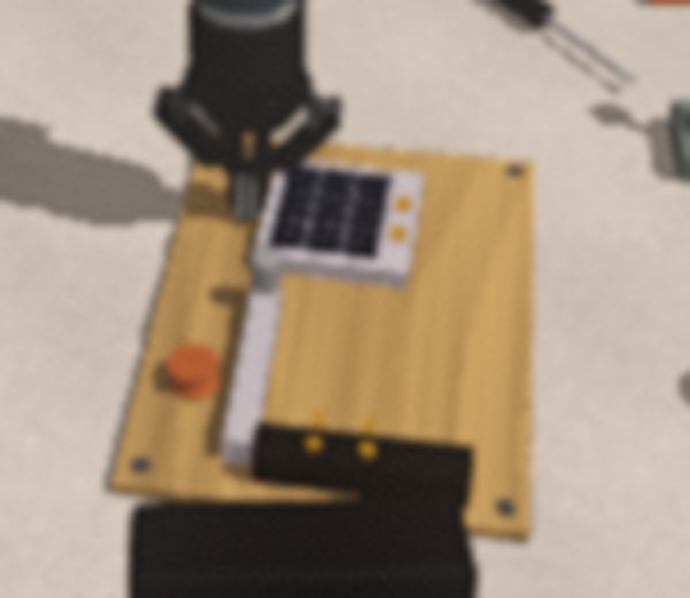

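The panel has moved to about (340,215), still unturned. The measured finger position is short of the commanded one, so I compute the panel pose from its corners (285,163), (423,172), (409,270) and (255,248).

```bash
cat >> h.py <<'E'
def panel(P,cam='scene',off=(210,160),sc=4.6):
    "corner pixels of top face in crop, ordered panel local (+x+y),(+x-y),(-x-y),(-x+y)"
    w=px2w(cam,[(off[0]+u/sc,off[1]+v/sc) for u,v in P],.028)
    th,t,e=fit([(.05,.05),(.05,-.05),(-.05,-.05),(-.05,.05)],w)
    print('panel board mm',(RB.T@(t-OB)*1000).round(1),'turn deg (0=start,-90 docked)',round(np.degrees(th-TH)-90,1),'resid mm',(e*1000).round(1))
E
python3 -c "
from h import *
panel([(409,270),(423,172),(285,163),(255,248)][:1]+[(423,172),(285,163),(255,248)])
st()
b=px2w('scene',[(210+u/4.6,160+v/4.6) for u,v in [(533,160),(262,138),(108,488),(528,540)]],.012)
print((RB.T@(b[:,:2]-OB).T*1000).round(1).T)"
```

```text
panel board mm [-80.2  50.5] turn deg (0=start,-90 docked) 55.2 resid mm [134.4  41.  128.5  35.1]
t 4.75 board mm [-84.2 -18.4] tip z mm 17.2 yaw err deg 1.03 tilt [-0.0052  0.0003] F [0.6 0.5 0.5] gap -0.0002
[[-172.6  178.1]
 [-171.1  -15.5]
 [ 159.7  -62.5]
 [ 162.7  175.4]]
```

>>> arm_command(plan=[[[0,0,-0.15,0,0,0,0.13],[0,0,-0.15,0,0,0,0],[0,0,0,0,0,0,0]]])

```text
t: 5.12
tcp_pos: [0.5102, 0.0084, 0.1904]
tool_rot: [-0.01, 0.997, -0.076, 0.001]
contact_force: [0.9, -0.8, 0.1]
finger_gap: -0.0003
grasp_force: 0.2
```

```bash
python3 -c "
from h import *
panel([(423,172),(409,270),(255,248),(285,163)])
st()"
```

```text
panel board mm [-80.2  50.5] turn deg (0=start,-90 docked) -2.5 resid mm [1.7 1.5 4.2 7.4]
t 5.12 board mm [-84.2 -17.6] tip z mm 17.4 yaw err deg 1.0 tilt [-0.0099  0.0006] F [ 0.9 -0.8  0.1] gap -0.0003
```

```bash
python3 -c "
from h import *
s=ctrl.sense();print(np.round(s['joint_positions'],3),np.round(s['joint_efforts'],1),np.round(s['wrist_torque'],2),np.round(s['joint_vel'],3),s['tcp_pos'])"
```

```text
[-0.153  0.353 -0.438  0.78   0.02   3.141] [  0.3 -54.9  26.4  -0.    0.2  -0. ] [-0.15  0.02  0.02] [-0.    -0.001 -0.    -0.002 -0.001 -0.   ] [0.51023794 0.00838132 0.19040565]
```

Joint 6 is at its limit. I back off, lift and turn the hand about 89° the other way, so that tool x lies along board +y and tool y along board +x.

>>> arm_command(plan=[[[0,0,0.25,0,0,0,-1],[0,0,0,-0.6,0,0,-1],[0,0,0,-0.6,0,0,-1],[0,0,0,0,0,0,-1],[0,0,0,0,0,0,-1],[0,0,0,0,0,0,-1],[0,0,0,0,0,0,-1],[0,0,0,0,0,0,-1],[0,0,0,0,0,0,-1],[0,0,0,0,0,0,-1]]])

```text
t: 6.38
tcp_pos: [0.5082, -0.0051, 0.2502]
tool_rot: [-0.007, 0.811, 0.585, 0.007]
contact_force: [0.5, 0.7, 0.2]
finger_gap: 0.0
grasp_force: 0.0
```

```bash
python3 -c "
from h import *
st();s=ctrl.sense();print(np.round(s['joint_positions'],3))"
```

```text
t 6.38 board mm [-84.  -31.2] tip z mm 77.2 yaw err deg 81.26 tilt [-0.0072  0.0069] F [0.5 0.7 0.2] gap 0.0
[-0.18   0.285 -0.358  0.929  0.02   1.712]
```

>>> arm_command(plan=[[[0,0,0,0,0,-0.14,-0.6],[0,0,0,0,0,0,-0.49],[0,0.48,-0.4,0,0,0,0],[0,0.48,-0.4,0,0,0,0],[0,0.48,-0.4,0,0,0,0],[0,0.48,-0.42,0,0,0,0],[0,0.46,0,0.2,0,0,0],[0,0,0,0.6,0,0,0],[0,0,0,0.4,0,0,0],[0,0,0,0,0,0,0]]])

```text
t: 7.62
tcp_pos: [0.4484, 0.1262, 0.1895]
tool_rot: [-0.002, 0.766, 0.643, -0.002]
contact_force: [0.8, 0.5, 0.2]
finger_gap: -0.0001
grasp_force: 0.0
```

```bash
python3 -c "
from h import *
st();s=ctrl.sense();print(np.round(s['joint_positions'],3))"
```

```text
t 7.62 board mm [-165.    88.1] tip z mm 16.5 yaw err deg 89.72 tilt [-0.002  -0.0019] F [0.8 0.5 0.2] gap -0.0001
[ 9.400e-02  2.940e-01 -5.380e-01  7.450e-01  1.000e-03  1.838e+00]
```

>>> arm_command(plan=[[[0,0,0.19,0,0,0,0],[0,0,0.19,0,0,0,0],[0,0.07,0.12,0,0,0,0],[0,0.07,0.12,0,0,0,0],[0,0.07,0.12,0,0,0,0],[0,0.05,0.13,0,0,0,0],[0,0.05,0.13,0,0,0,0],[0,0.05,0.13,0,0,0,0],[0,0,0,0,0,0,0]]])

```text
t: 8.75
tcp_pos: [0.5084, 0.1341, 0.1902]
tool_rot: [-0.001, 0.766, 0.643, -0.0]
contact_force: [-0.2, 0.9, 0.5]
finger_gap: -0.0
grasp_force: 0.6
```

```bash
python3 -c "
from h import *
st();snap('scene','scene3.png',crop=(210,160,360,290),scale=4.6)"
```

```text
t 8.75 board mm [-107.2  106.1] tip z mm 17.2 yaw err deg 89.71 tilt [-0.001  -0.0004] F [-0.2  0.9  0.5] gap -0.0
```

View pics/scene3.png

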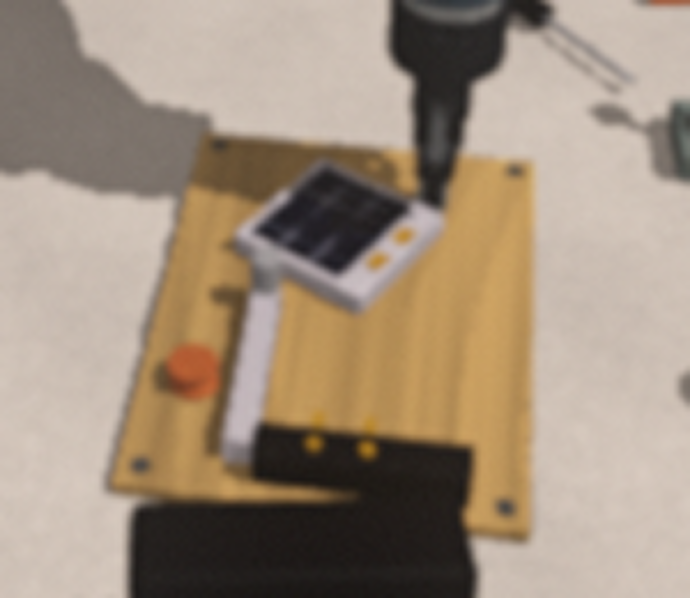

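The panel has turned about 35°. Its corners are near (325,160), (443,214), (355,300) and (238,237), and it has just reached the post at (262,265).

```bash
python3 -c "
from h import *
panel([(443,214),(357,298),(238,237),(325,160)])
from fol import *
x=follow([-65,46,-.6],36,every=5)
for y in (65,75): run(x,[(-150,y),(-120,y),(-90,y),(-60,y),(-20,y),(7,y)])"
```

```text
panel board mm [-66.1  50.3] turn deg (0=start,-90 docked) -29.3 resid mm [2.4 3.  2.6 2.5]
0 [-95. 110.] [-65.  46.] -35
5 [-89. 110.] [-62.  44.] -39
10 [-82. 110.] [-60.  42.] -43
15 [-76. 110.] [-59.  41.] -46
20 [-69. 109.] [-57.  39.] -50
25 [-63. 107.] [-55.  37.] -54
jam [-48.90148188 110.24000705] [-57.11101938  39.88658855  -1.15380523]
end 29 [-49. 110.] [-57.  40.] -66.10816991473116
finger [-120.   65.] panel [-50.1  47.6] turn -73.4
finger [-90.  65.] panel [-27.4  58.3] turn -86.0
finger [-60.  65.] panel [ 1.9 60.7] turn -90.8
finger [-20.  65.] panel [41.9 61.4] turn -91.6
finger [ 7. 65.] panel [68.9 61.5] turn -91.2
finger [-120.   75.] panel [-56.3  38.3] turn -62.4
BIG Optimization terminated successfully [-95.  75.] [-51.18539521  31.49127637  -0.6346844 ] [[-0.80525887  0.5929234   0.23834424]
 [ 0.80525887 -0.5929234  -0.13132603]] [-0.92056068 -0.11059203]
```

>>> arm_command(plan=[[[0,0.05,0.13,0,0,0,0],[0,0.04,0.13,0,0,0,0],[0,0.02,0.13,0,0,0,0],[0,0,0.13,0,0,0,0],[0,0,0.13,0,0,0,0],[0,-0.02,0.13,0,0,0,0],[0,-0.04,0.12,0,0,0,0],[0,-0.05,0.1,0,0,0,0],[0,0,0,0,0,0,0]]])

```text
t: 9.93
tcp_pos: [0.5544, 0.1279, 0.1899]
tool_rot: [-0.007, 0.765, 0.644, -0.001]
contact_force: [-16.1, 23.5, 10.4]
finger_gap: -0.0
grasp_force: 13.9
```

```bash
python3 -c "
from h import *
st();snap('scene','scene4.png',crop=(210,160,360,290),scale=4.6)"
```

```text
t 9.93 board mm [-60.8 107.7] tip z mm 16.9 yaw err deg 89.89 tilt [-0.0066 -0.0006] F [-16.1  23.5  10.4] gap -0.0
```

View pics/scene4.png

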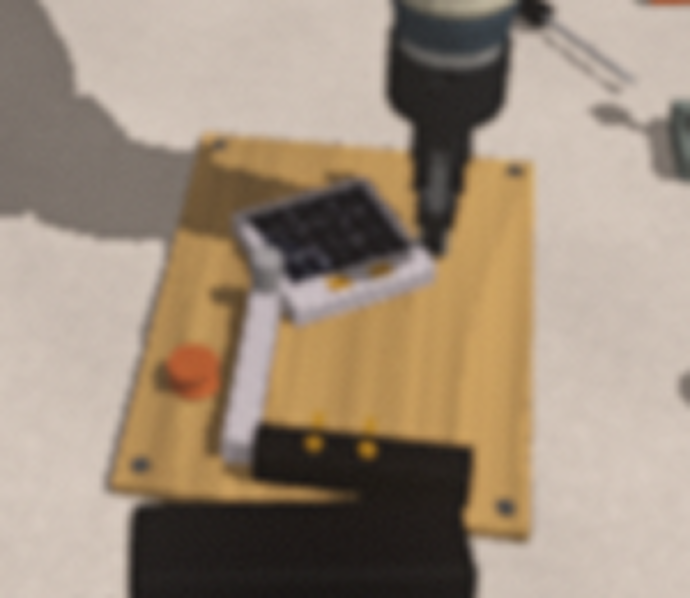

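The panel has turned about 60°, with corners at (437,262), (297,308), (232,215) and (370,180). The push has started to jam against the post, so I back off and go round to push from behind.

```bash
python3 -c "
from h import *
import re
panel([(437,258),(297,306),(232,215),(370,180)])
from sim import *
for s in ([-56,40,-1.05],[-56,44,-1.1]):
  for y in (55,62,70): print(y);run(s,[(-150,y),(-120,y),(-90,y),(-60,y),(-20,y),(7,y)])"
```

```text
panel board mm [-53.   47.1] turn deg (0=start,-90 docked) -57.6 resid mm [5.7 3.1 1.9 7.3]
55
finger [-120.   55.] panel [-50.1  45.3] turn -69.4
finger [-90.  55.] panel [-27.5  56.5] turn -81.3
finger [-60.  55.] panel [ 1.8 60.4] turn -84.7
finger [-20.  55.] panel [41.2 65.1] turn -83.5
finger [ 7. 55.] panel [68.6 69.4] turn -88.4
62
finger [-120.   62.] panel [-51.   36.6] turn -52.7
BIG Optimization terminated successfully [-104.   62.] [-49.16542175  34.53901601  -0.5486474 ] [[-0.85323073  0.52153362 -0.13598739]
 [ 0.85323073 -0.52153362  0.10074551]] [-0.89162626 -0.03729311]
70
finger [-120.   70.] panel [-55.   38.3] turn -56.9
BIG Optimization terminated successfully [-99.  70.] [-50.48078824  32.71744003  -0.6505267 ] [[-0.79576494  0.60560562  0.0074907 ]
 [ 0.79576494 -0.60560562 -0.11936993]] [-0.81158472 -0.01529323]
55
finger [-120.   55.] panel [-51.2  46.1] turn -70.7
finger [-90.  55.] panel [-27.6  56.7] turn -81.9
finger [-60.  55.] panel [ 1.8 60.4] turn -84.8
finger [-20.  55.] panel [41.3 65.1] turn -83.5
finger [ 7. 55.] panel [68.6 69.3] turn -88.4
62
finger [-120.   62.] panel [-50.3  47.1] turn -72.6
finger [-90.  62.] panel [-27.4  57.8] turn -84.8
finger [-60.  62.] panel [ 2. 60.] turn -89.9
finger [-20.  62.] panel [42.  60.5] turn -90.6
finger [ 7. 62.] panel [69.  60.6] turn -90.7
70
finger [-120.   70.] panel [-51.5  40.4] turn -57.2
BIG Optimization terminated successfully [-99.  70.] [-48.04253653  35.92127382  -0.6505267 ] [[-0.79576494  0.60560562 -0.09845976]
 [ 0.79576494 -0.60560562 -0.01341947]] [-0.81156925 -0.0153087 ]
```

>>> arm_command(plan=[[[0,0.2,-0.1,0,0,0,0],[0,0.2,-0.1,-0.2,0,0,0],[0,0,0,-0.5,0,0,0],[0,0,-0.3,-0.3,0,0,0],[0,0,0,0,0,0,0]]])

```text
t: 10.6
tcp_pos: [0.535, 0.1495, 0.2416]
tool_rot: [-0.001, 0.766, 0.643, -0.0]
contact_force: [0.4, -0.2, -0.6]
finger_gap: 0.0002
grasp_force: 0.0
```

```bash
python3 -c "
from h import *
st()"
```

```text
t 10.6 board mm [-83.5 125.7] tip z mm 68.6 yaw err deg 89.72 tilt [-0.0006 -0.    ] F [ 0.4 -0.2 -0.6] gap 0.0002
```

>>> arm_command(plan=[[[0,-0.5,-0.5,0,0,0,0],[0,-0.5,-0.5,0,0,0,0],[0,-0.5,-0.47,0,0,0,0],[0,-0.02,0,0.5,0,0,0],[0,0,0,0.53,0,0,0],[0,0,0.1,0,0,0,0],[0,0,0.14,0,0,0,0],[0,0,0.14,0,0,0,0],[0,0,0.14,0,0,0,0],[0,0,0.14,0,0,0,0]]])

```text
t: 11.85
tcp_pos: [0.4826, 0.0816, 0.1888]
tool_rot: [-0.002, 0.766, 0.643, -0.001]
contact_force: [-3.9, -0.1, -0.6]
finger_gap: -0.0001
grasp_force: 1.5
```

>>> arm_command(plan=[[[0,0.02,0.14,0,0,0,0],[0,0.02,0.14,0,0,0,0],[0,0.03,0.14,0,0,0,0],[0,0.03,0.14,0,0,0,0],[0,0,0,0,0,0,0]]])

```text
t: 12.48
tcp_pos: [0.512, 0.0815, 0.1888]
tool_rot: [-0.001, 0.766, 0.643, -0.0]
contact_force: [0.1, 0.2, 0.1]
finger_gap: 0.0002
grasp_force: 0.0
```

```bash
python3 -c "
from h import *
st();snap('scene','scene5.png',crop=(210,160,360,290),scale=4.6)"
```

```text
t 12.47 board mm [-94.8  54.9] tip z mm 15.8 yaw err deg 89.71 tilt [-0.0006 -0.0004] F [0.1 0.2 0.1] gap 0.0002
```

View pics/scene5.png

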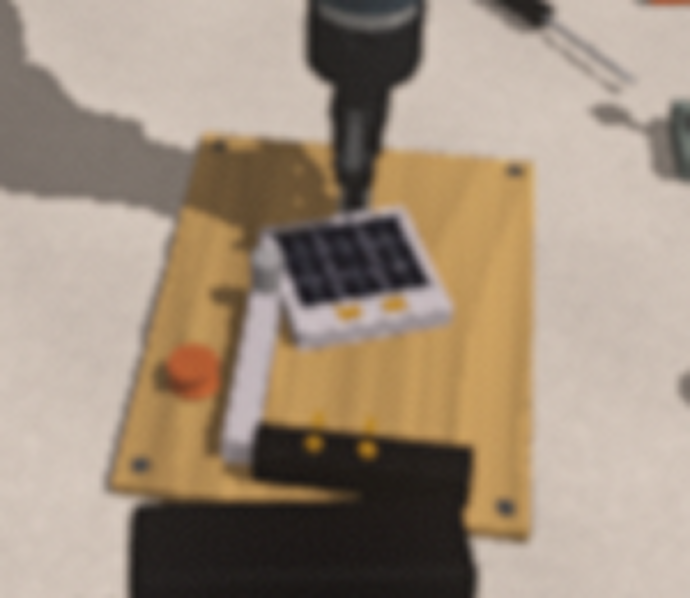

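The panel has turned about 77° and touches the post, with the finger behind its rear edge at (355,200). I go on pushing along the rail towards the block.

>>> arm_command(plan=[[[0,0.05,0.16,0,0,0,0],[0,0.05,0.16,0,0,0,0],[0,0.04,0.16,0,0,0,0],[0,0.02,0.16,0,0,0,0],[0,0,0.16,0,0,0,0],[0,0,0.16,0,0,0,0],[0,0,0.16,0,0,0,0],[0,0,0.16,0,0,0,0],[0,0,0.16,0,0,0,0],[0,0,0,0,0,0,0]]])

```text
t: 13.78
tcp_pos: [0.5843, 0.0766, 0.1886]
tool_rot: [-0.0, 0.766, 0.643, -0.001]
contact_force: [0.1, -1.2, 0.5]
finger_gap: -0.0002
grasp_force: 0.0
```

```bash
python3 -c "
from h import *
st();snap('scene','scene6.png',crop=(210,160,360,290),scale=4.6)"
```

```text
t 13.78 board mm [-22.7  62.2] tip z mm 15.6 yaw err deg 89.68 tilt [-0.0005 -0.0005] F [ 0.1 -1.2  0.5] gap -0.0002
```

View pics/scene6.png

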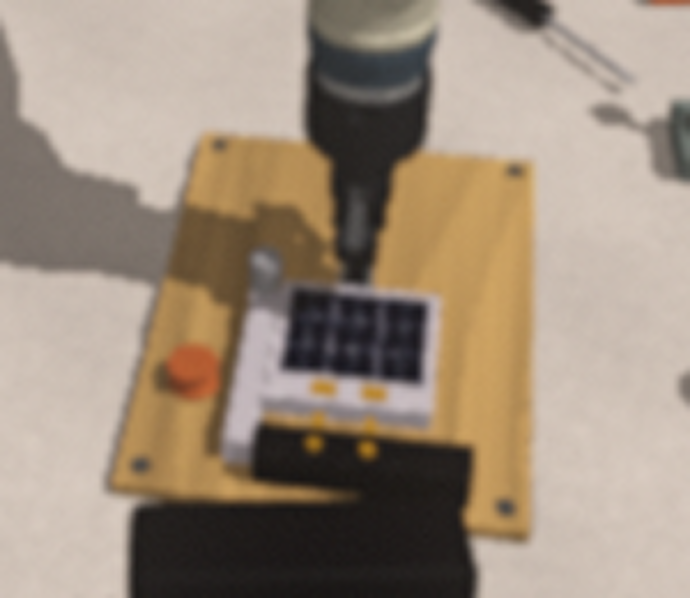

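The panel now lies square beside the rail, with its pads at (325,388) and (373,393) just short of the block's fingers. I close the last 25 mm or so gently.

>>> arm_command(plan=[[[0,0,0.12,0,0,0,0],[0,0,0.12,0,0,0,0],[0,0,0.1,0,0,0,0],[0,0,0.06,0,0,0,0],[0,0,0.04,0,0,0,0],[0,0,0,0,0,0,0]]])

```text
t: 14.58
tcp_pos: [0.6053, 0.0731, 0.1885]
tool_rot: [-0.001, 0.766, 0.643, -0.001]
contact_force: [-1.2, -0.1, 1.2]
finger_gap: 0.0001
grasp_force: 0.5
```

>>> arm_command(plan=[[[0,0,0.04,0,0,0,0],[0,0,0.03,0,0,0,0],[0,0,0,0,0,0,0]]])

```text
t: 14.95
tcp_pos: [0.6087, 0.0725, 0.1885]
tool_rot: [-0.001, 0.766, 0.643, -0.001]
contact_force: [-1.2, -0.1, 1.3]
finger_gap: -0.0001
grasp_force: 0.7
```

```bash
python3 -c "
from h import *
st()"
```

```text
t 14.95 board mm [ 2.  62.3] tip z mm 15.5 yaw err deg 89.71 tilt [-0.0011 -0.0007] F [-1.2 -0.1  1.3] gap -0.0001
```

>>> arm_command(plan=[[[0,0,0.03,0,0,0,0],[0,0,0.03,0,0,0,0],[0,0,0,0,0,0,0]]])

```text
t: 15.32
tcp_pos: [0.6117, 0.072, 0.1885]
tool_rot: [-0.001, 0.766, 0.643, -0.001]
contact_force: [-1.9, 0.2, 1.5]
finger_gap: -0.0002
grasp_force: 0.8
```

>>> arm_command(plan=[[[0,0,0.03,0,0,0,0],[0,0,0.03,0,0,0,0],[0,0,0,0,0,0,0]]])

```text
t: 15.7
tcp_pos: [0.6146, 0.0715, 0.1884]
tool_rot: [-0.001, 0.766, 0.643, -0.001]
contact_force: [-2.6, 1.1, 0.9]
finger_gap: -0.0003
grasp_force: 0.8
```

>>> arm_command(plan=[[[0,0,0.03,0,0,0,0],[0,0,0.03,0,0,0,0],[0,0,0,0,0,0,0]]])

```text
t: 16.08
tcp_pos: [0.6159, 0.0713, 0.1883]
tool_rot: [-0.003, 0.766, 0.643, -0.002]
contact_force: [-11.1, 2.2, 8.2]
finger_gap: 0.0001
grasp_force: 6.2
```

>>> arm_command(plan=[[[0,0,-0.2,0,0,0,0],[0,0,0,-0.5,0,0,0],[0,0,0,-0.5,0,0,0],[0,0.55,0.45,0,0,0,0],[0,0.55,0.45,0,0,0,0],[0,0.55,0.45,0,0,0,0],[0,0,0,0.5,0,0,0],[0,0,0,0.5,0,0,0],[0,0,0,0,0,0,0]]])

```text
t: 17.2
tcp_pos: [0.6884, 0.1423, 0.1873]
tool_rot: [-0.001, 0.766, 0.643, -0.001]
contact_force: [-0.3, -0.1, -0.4]
finger_gap: 0.0002
grasp_force: 0.0
```

```bash
python3 -c "
from h import *
st()"
```

```text
t 17.2 board mm [ 68.8 144.5] tip z mm 14.3 yaw err deg 89.71 tilt [-0.0012 -0.0009] F [-0.3 -0.1 -0.4] gap 0.0002
```

>>> arm_command(plan=[[[0,-0.12,0,-0.04,0,0,0],[0,-0.12,0,0,0,0,0],[0,-0.1,0,0,0,0,0],[0,-0.06,0,0,0,0,0],[0,-0.04,0,0,0,0,0],[0,0,0,0,0,0,0]]])

```text
t: 17.95
tcp_pos: [0.6857, 0.1232, 0.1913]
tool_rot: [-0.002, 0.765, 0.644, 0.004]
contact_force: [8.4, 19.0, -1.5]
finger_gap: -0.0004
grasp_force: 10.1
```

>>> arm_command(plan=[[[0,-0.03,0,0,0,0,0],[0,-0.03,0,0,0,0,0],[0,0,0,0,0,0,0]]])

```text
t: 18.32
tcp_pos: [0.6854, 0.1223, 0.1917]
tool_rot: [-0.004, 0.764, 0.645, 0.006]
contact_force: [10.5, 31.6, -0.7]
finger_gap: 0.0001
grasp_force: 16.2
```

>>> arm_command(plan=[[[0,0.15,0,0,0,0,0],[0,0.15,0,-0.4,0,0,0],[0,0,0,-0.9,0,0,0],[0,0,0,-0.9,0,0,0],[0,-0.9,-0.4,-0.6,0,0,0],[0,-0.9,-0.4,0,0,0,0],[0,-0.9,-0.4,0,0,0,0],[0,-0.9,-0.4,0,0,0,0],[0,-0.9,-0.4,0,0,0,0],[0,-0.9,-0.4,0,0,0,0]]])

```text
t: 19.58
tcp_pos: [0.5206, -0.1142, 0.3308]
tool_rot: [-0.001, 0.766, 0.643, -0.001]
contact_force: [0.2, -0.9, -0.5]
finger_gap: 0.0
grasp_force: 0.0
```

```bash
python3 -c "
from h import *
st()
def g(cam,c,s):
    im=cv2.cvtColor(np.asarray(ctrl.get_image(cam)),cv2.COLOR_RGB2BGR);x0,y0,x1,y1=c
    return cv2.resize(im[y0:y1,x0:x1],s,interpolation=cv2.INTER_CUBIC)
a=g('top',(120,180,170,230),(300,300)); b=g('scene',(335,145,395,205),(300,300))
c=g('top',(200,90,280,150),(400,300)); d=g('scene',(250,210,330,270),(400,300))
cv2.imwrite('pics/mont.png',np.vstack([np.hstack([a,c]),np.hstack([b,d])]))"
```

```text
t 19.57 board mm [ -53.3 -136.6] tip z mm 157.8 yaw err deg 89.69 tilt [-0.0009 -0.0009] F [ 0.2 -0.9 -0.5] gap 0.0
```

View pics/mont.png

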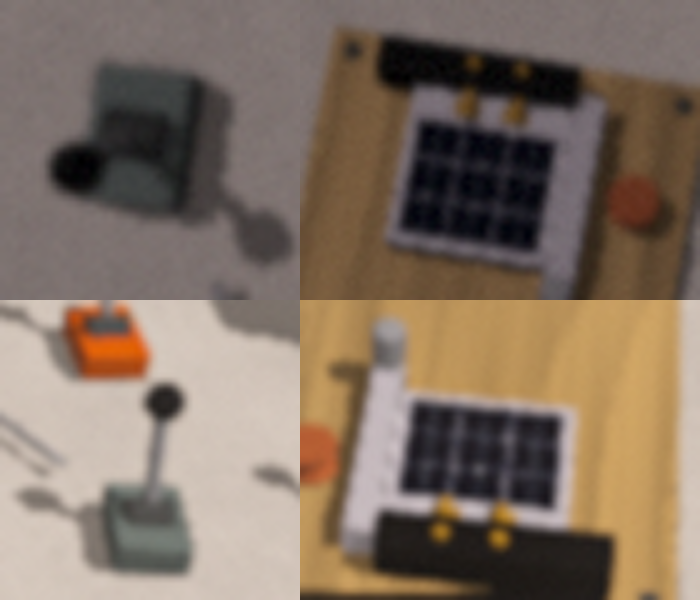

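The panel is docked square against the rail and block, with its pads under the brass fingers (top view (467,103) and (515,110)). The grey switch's ball is at (77,168) in the top tile and (164,402) in the scene tile. I triangulate the ball and check the panel corners.

Run:
```python
from h import *
np.set_printoptions(precision=4,suppress=True)
Ps=[];
for cam in('top','scene'):
    K,r,t=cal(cam);Ps.append(K@np.hstack([cv2.Rodrigues(r)[0],t]))
def tri(a,b):
    X=cv2.triangulatePoints(Ps[0],Ps[1],np.array(a,float).reshape(2,1),np.array(b,float).reshape(2,1)).ravel();return X[:3]/X[3]
print('ball',tri((120+77/6,180+168/6),(335+164/5,145+102/5)))
print('block top (top)',px2w('top',[(120+u/6,180+v/6) for u,v in [(100,65),(200,75),(190,213),(95,200)]],.025)[:,:2])
print('block top front (scene)',px2w('scene',[(335+u/5,145+v/5) for u,v in [(104,190),(174,187),(188,250),(117,252)]],.025)[:,:2])
f=lambda P:np.hstack([(RB@(np.array(P).T/1000)).T+OB,np.full((len(P),1),.028)])
C=[(20,110),(120,110),(20,10)]
w=w2px('top',f(C));print('expect top tile',np.c_[300+(w[:,0]-200)*5,(w[:,1]-90)*5])
w=w2px('scene',f(C));print('expect scene tile',np.c_[300+(w[:,0]-250)*5,300+(w[:,1]-210)*5])
s=ctrl.sense();print(s['tcp_pos'],s['joint_positions'])
```

```text
ball [0.417  0.3451 0.0977]
block top (top) [[0.4734 0.3581]
 [0.4686 0.3076]
 [0.3997 0.3097]
 [0.4059 0.3574]]
block top front (scene) [[0.4132 0.322 ]
 [0.4115 0.3694]
 [0.4775 0.3608]
 [0.4781 0.3151]]
expect top tile [[388.9145 242.2337]
 [419.1236  86.2657]
 [550.7677 269.4502]]
expect scene tile [[561.3785 404.4204]
 [551.7792 538.2983]
 [387.1785 387.1493]]
[ 0.5215 -0.1137  0.3309] [-0.3719  0.2643 -0.1618  1.147  -0.0003  1.3758]
```

>>> arm_command(plan=[[[0,0.8,0.17,0,0,0,0],[0,0.8,0.17,0,0,0,0],[0,0.8,0.17,0,0,0,0],[0,0.8,0.17,0,0,0,0],[0,0.78,0.14,0,0,0,0],[0,0,0,0.8,0,0,0],[0,0,0,0.8,0,0,0],[0,0,0,0.8,0,0,0],[0,0,0,0.4,0,0,0],[0,0,0,0,0,0,0]]])

```text
t: 21.02
tcp_pos: [0.5962, 0.0773, 0.1889]
tool_rot: [-0.002, 0.766, 0.643, -0.002]
contact_force: [-0.5, 0.3, -0.8]
finger_gap: 0.0001
grasp_force: 0.0
```

```bash
python3 -c "
from h import *
st()"
```

```text
t 21.02 board mm [-11.1  64.9] tip z mm 15.9 yaw err deg 89.79 tilt [-0.0022 -0.002 ] F [-0.5  0.3 -0.8] gap 0.0001
```

>>> arm_command(plan=[[[0,0,0.12,0,0,0,0],[0,0,0.12,0,0,0,0],[0,0,0.09,0,0,0,0],[0,0,0.04,0,0,0,0],[0,0,0.04,0,0,0,0],[0,0,0,0,0,0,0]]])

```text
t: 21.78
tcp_pos: [0.6163, 0.0727, 0.1905]
tool_rot: [-0.002, 0.766, 0.643, -0.001]
contact_force: [-3.5, 0.4, 2.6]
finger_gap: -0.0001
grasp_force: 2.5
```

```bash
python3 -c "
from h import *
st()"
```

```text
t 21.77 board mm [ 9.5 63.7] tip z mm 17.5 yaw err deg 89.71 tilt [-0.0016 -0.0012] F [-3.5  0.4  2.6] gap -0.0001
```

>>> arm_command(plan=[[[0,0,0.04,0,0,0,0],[0,0,0.03,0,0,0,0],[0,0,0,0,0,0,0]]])

```text
t: 22.15
tcp_pos: [0.6177, 0.0725, 0.1903]
tool_rot: [-0.003, 0.766, 0.643, -0.003]
contact_force: [-16.3, 2.4, 11.5]
finger_gap: 0.0001
grasp_force: 9.9
```

>>> arm_command(plan=[[[0,0,-0.2,0,0,0,0],[0,0,0,-0.7,0,0,0],[0,0,0,-0.8,0,0,0],[0,0,0,-0.8,0,0,0],[0,0.2,-0.3,-0.6,0,0,0],[0,0.43,-0.55,0,0,0,0],[0,0.43,-0.55,0,0,0,0],[0,0.43,-0.55,0,0,0,0],[0,0.43,-0.55,0,0,0,0],[0,0.43,-0.55,0,0,0,0]]])

```text
t: 23.4
tcp_pos: [0.4801, 0.2166, 0.336]
tool_rot: [-0.001, 0.766, 0.643, -0.0]
contact_force: [0.2, 0.9, 0.1]
finger_gap: -0.0002
grasp_force: 0.0
```

>>> arm_command(plan=[[[0,0.43,-0.55,0,0,0,0],[0,0.43,-0.55,0,0,0,0],[0,0.43,-0.55,0,0,0,0],[0,0.43,-0.55,0,0,0,0],[0,0.43,-0.55,0,0,0,0],[0,0,0,0,0,0,0]]])

```text
t: 24.15
tcp_pos: [0.3628, 0.3467, 0.3365]
tool_rot: [-0.001, 0.765, 0.644, -0.0]
contact_force: [0.5, -0.2, -0.2]
finger_gap: 0.0001
grasp_force: 0.0
```

Run:
```python
from h import *
st();s=ctrl.sense();print(s['tcp_pos'],np.round(s['joint_positions'],2))
d=np.array([.36,.343])-s['tcp_pos'][:2]
print('tool x,y units',d@[.1685,.9857]/.05,d@[.9857,-.1685]/.05)
```

```text
t 24.15 board mm [-286.6  291.1] tip z mm 163.5 yaw err deg 89.87 tilt [-0.0012 -0.0003] F [ 0.5 -0.2 -0.2] gap 0.0001
[0.36277364 0.34674237 0.33649832] [ 0.59  0.21 -0.22  1.14  0.    2.34]
tool x,y units -0.08312429391349585 -0.04206778332734636
```

>>> arm_command(plan=[[[0,-0.08,-0.04,0.6,0,0,0],[0,0,0,0.7,0,0,0],[0,0,0,0.45,0,0,0],[0,0.02,0.2,0,0,0,0],[0,0.02,0.2,0,0,0,0],[0,0.02,0.2,0,0,0,0],[0,0.02,0.2,0,0,0,0],[0,0.02,0.2,0,0,0,0],[0,0.02,0.2,0,0,0,0],[0,0.02,0.2,0,0,0,0]]])

```text
t: 25.4
tcp_pos: [0.432, 0.3367, 0.2486]
tool_rot: [-0.001, 0.766, 0.643, -0.001]
contact_force: [-0.3, 0.2, -0.3]
finger_gap: -0.0001
grasp_force: 0.4
```

>>> arm_command(plan=[[[0,0.02,0.16,0,0,0,0],[0,0.02,0.16,0,0,0,0],[0,0.01,0.1,0,0,0,0],[0,0,0,0,0,0,0]]])

```text
t: 25.9
tcp_pos: [0.4518, 0.3356, 0.2483]
tool_rot: [-0.002, 0.766, 0.643, -0.002]
contact_force: [-7.1, 0.5, 2.9]
finger_gap: 0.0002
grasp_force: 3.3
```

```bash
cat > ball.py <<'E'
from h import *
np.set_printoptions(precision=4,suppress=True)
im=np.asarray(ctrl.get_image('scene')).astype(int); x0,y0,x1,y1=345,145,390,200
m=(im[y0:y1,x0:x1].max(2)<45).astype(np.uint8)
n,l,s,c=cv2.connectedComponentsWithStats(m)
for i in range(1,n):
    if s[i,4]>8:
        p=c[i]+[x0,y0];print('dark blob',p,s[i,4],'world at z.092',px2w('scene',[p],.092)[0],'z.102',px2w('scene',[p],.102)[0])
st()
E
python3 ball.py
```

```text
dark blob [370.8083 157.825 ] 240 world at z.092 [0.3645 0.3728 0.092 ] z.102 [0.3794 0.367  0.102 ]
t 25.95 board mm [-197.   295.2] tip z mm 75.4 yaw err deg 89.74 tilt [-0.0021 -0.0018] F [-6.1  1.2  1.2] gap -0.0001
```

>>> arm_command(plan=[[[0,0,0.05,0,0,0,0],[0,0,0.05,0,0,0,0],[0,0,0,0,0,0,0]]])

```text
t: 26.32
tcp_pos: [0.4538, 0.3351, 0.2481]
tool_rot: [-0.005, 0.765, 0.644, -0.004]
contact_force: [-23.2, 4.9, 9.7]
finger_gap: -0.0001
grasp_force: 12.4
```

The lever is at its hard stop (23 N with hardly any movement). I withdraw and check.

>>> arm_command(plan=[[[0,-0.02,-0.3,0,0,0,0],[0,-0.05,-0.5,0,0,0,0],[0,-0.05,-0.5,-0.2,0,0,0],[0,0,0,-0.8,0,0,0],[0,0,0,-0.8,0,0,0],[0,-0.9,0,-0.5,0,0,0],[0,-0.9,0,0,0,0,0],[0,-0.9,0.2,0,0,0,0],[0,-0.9,0.2,0,0,0,0],[0,0,0,0,0,0,0]]])

```text
t: 27.58
tcp_pos: [0.3806, 0.1573, 0.3647]
tool_rot: [-0.001, 0.767, 0.641, -0.0]
contact_force: [1.1, 0.4, 0.2]
finger_gap: -0.0005
grasp_force: 0.0
```

```bash
python3 ball.py
python3 - <<'E'
from h import *
# panel check: bright frame/dark cells in scene, dark-cell region centroid vs expected home
im=np.asarray(ctrl.get_image('scene')).astype(int);x0,y0,x1,y1=262,222,310,254
m=(im[y0:y1,x0:x1].max(2)<75).astype(np.uint8);m=cv2.morphologyEx(m,cv2.MORPH_CLOSE,np.ones((3,3)))
n,l,s,c=cv2.connectedComponentsWithStats(m)
for i in range(1,n):
    if s[i,4]>60: p=c[i]+[x0,y0];w=px2w('scene',[p],.028)[0,:2];print(p,s[i,4],RB.T@(w-OB)*1000)
E
```

```text
dark blob [369.5625 178.1875] 16 world at z.092 [0.4766 0.3389 0.092 ] z.102 [0.4898 0.3336 0.102 ]
t 27.62 board mm [-237.1  108.5] tip z mm 191.6 yaw err deg 89.55 tilt [-0.0007 -0.    ] F [-0.2  0.5  0.9] gap -0.0002
[286.05  240.508] 500 [63.77443764 67.45366688]
```

```bash
python3 -c "
from station import ctrl
print(ctrl.finish_job())"
```

```text
the job is handed in; nothing more can be done
None
```

The panel was turned round the post and pushed home against the rail and contact block. The grey lamp switch was then pushed to its on stop, the other things were left alone, and the job was handed in at about 28 s.

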